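# Stack the organiser's upper tray and lock its quarter-turn stud

### The arm

A 6-joint arm with a two-finger parallel gripper is mounted at the origin on the work surface. World frame = base frame: x ahead of the robot, y to its left, z up, the work surface at z = 0. Lengths are in m, angles in rad, forces in N, time in s.
With the tool pointing down it reaches from about 0.275 to 1 m from the base axis. Payload 8.4 kg.
Tool frame: the origin (TCP) lies at the very end of the fingers, on their centre line; the grasp point (between the pads) lies 19 mm behind it; z points along the fingers, y is the direction in which the jaws open and shut (so a half turn about z gives the same grasp; the last joint's range is limited). The gripper opens to 85 mm and grips with 20 to 120 N. Pads are 22 mm wide; open, the fingers measure 114 mm over their backs; the gripper's body (76 mm by 85 mm) begins 54 mm behind the grasp point. The pads swing forward as they close: fully open they stand 13 mm farther back than shut.
Start: joints at [-1.146, 0.353, 1.633, -0, 1.155, -0.002], TCP at [0.259, -0.569, 0.231] pointing down, gripper open.
Joint ranges: [-2.63, 2.63], [-0.92, 2.1], [0.06, 2.66], [-1.3, 4.44], [0, 2.69], [-3.02, 3.02]. Speed limits (rad/s): [2.22, 2.22, 2.79, 3.14, 3.14, 3.14].

### API

Orientations are given as a unit quaternion [x, y, z, w].
In Python, from rig import bot gives the robot as it stands.
- The arm moves only by the tool play_rows, never from a script. Its argument "plan" is one flat list of numbers, 6 for each row, row after row: the shift along the tool's x, y, z in m, then the turn, a rotation vector about the tool's x, y, z in rad. A call has 1 to 8 rows; each row shifts and turns the pose as measured when the row begins, along the tool's axes as they then stand; what a row does not reach is not made up. A row lasts 1/12 s, in which the tool goes at most 41.7 mm and 7.16 degrees, less where a joint would pass 70% of its speed; a pose out of reach is approached as far as the arm can. A call with a gripper value outside its range is refused whole. "fingers" is the opening, from 0 (shut) to 1 (fully open), set as the call begins (left out, the last holds). The fingers move at their own pace and stop on an object; "force" is the grip in N (left out, the last holds). Time passes only in rows, so rows that do not move let the fingers close. It gives the time, the measured TCP pose, the force and the opening at its end, in the units of the state.
- bot.observe(): the state, without advancing time (a new reading comes with each control period).
- bot.camera(name): name is "side" or "top"; returns a dict with "pixels" (480x640x3 uint8, red, green, blue), "fov_y" (degrees; the focal length in pixels is half the picture's height over the tangent of half this angle, whatever the lens; pixels are square), "cx", "cy" (the principal point, pixels), "R" (3x3) and "t" (3): a world point X has camera coordinates R X + t. Camera axes: x right, y down, z forward; pixel columns grow to the right and rows downward; lengths in m; the calibration is good to about 2 mm. A picture is of the moment at which its call begins. There is no depth.
- bot.finish_job(): hands the job in, once; it reports no verdict.
The state is a dict: "clock": time; "joint_positions": joint angles; "joint_vel": joint speeds; "joint_torque": joint torques, N m; "tcp_pos": TCP position; "tcp_rot": TCP orientation; "contact_force": force on the tool from outside, world axes, zero at the start; "wrist_torque": the same for the moment, N m; "gripper_width": opening from 0.0 (shut) to 1.0 (fully open).
Only numpy, scipy, OpenCV 4.12 (cv2) and the standard library are available. Lean on these libraries where they do the work, as an engineer would, in place of code of your own. Each camera call takes 0.05 s, during which the arm holds its last target. There are 200 camera calls.

### The job

Put the organiser's upper grey tray back on top of its lower tier so that it sits fully down inside the rim. Then press the stud in the middle of the tray down and, while it is down, turn it a quarter turn clockwise until it catches, and let go; press only as hard as the stud needs, do not force it, and leave the other things on the chest where they are.

Things in the scene. Friction and masses are not known exactly. Their poses are not given: they have to be found in the camera images.
- tray: Loose grey plastic upper tray, 160 (x) by 140 (y) mm, 0.35 to 0.55 kg with its stud, standing on the chest top. Origin: centre of its underside (lower edge of its skirt), z up. Walls 50 mm high, 3 mm thick; floor 20 to 24 mm above the origin. A captive stud stands in its middle; it can be lifted by the stud's wing. Either way round (half turn) fits.
- tray_foot (a point): Centre of the tray's underside (same point and axes as tray).
- stud_head (a point): On the stud's axis, 76 mm above the tray's underside while the stud is up; sinks and turns with it. The head is a grey upright wing 40 mm long along this point's x, 11 mm thick along y, from 22 mm below this point to 10 mm above it (clear above the tray walls), on a disc 44 mm across, 5 mm thick, on which fingertips can push.
- stud_bar (a point): Centre of the steel cross-bar at the stud's foot, hidden under the tray floor; moves with the stud. Bar 26 mm long along this point's x (parallel to the wing), 5 mm wide, 4 mm high; its lower face is 14 mm above the tray's underside while the stud is up.
- stud_press (a joint): How far the stud is pressed down into the tray, m: 0 = up (rest), at most 0.024. A spring pushes it up: about 1.5 N at the start of the stroke plus 0.3 N per mm.
- stud_turn (a joint): Turn of the stud in the tray, rad, growing clockwise seen from above: about 0 = unlocked (wing along the tray's x), about 1.57 = locked (wing across); stops at -0.2 and 1.75. Light friction (0.04 N m) holds it where it is left.
- lower: Fixed grey lower tier, an open-front bin 176 (x) by 156 (y) mm. Origin: centre of its underside on the chest top, z up. Its flat deck, 75 mm above the origin, carries the tray. A rim round the deck leaves 2 mm on each side of the seated tray, upright for 5 mm, then flaring outwards up to 13 mm above the deck. More than 30 N between tray with stud and lower tier cracks it.
- deck (a point): Centre of the lower tier's deck, 75 mm above its origin, same axes; the seated tray's underside centre lies here. In the deck's middle is the catch: a plate 5 mm thick standing some 8 mm above the deck, with a slot 12 mm wide along x. Pressed, the unlocked bar drops into the slot, which stops it from turning until it is right through, at 15 mm of press; 1.5 mm on is a stiff pad.
- catch_mid (a point): Nominal top centre of the catch plate, 8 mm above the deck, axes of the lower tier. The real catch may be up to 5 mm higher or lower (not measured), and all press depths with it: feel for the pad (10 N per mm), where the push passes the spring's 5 to 8 N. Below, the bar turns; a groove across its underside (12 mm wide, 2.5 mm deep) catches it at 1.4 to 1.75 rad, 7.5 to 17.5 mm down.
- rollon: Bystander: glass roll-on bottle with black cap lying on its side, 28 mm thick, 79 mm long. Origin under its middle.
- ring_cone: Bystander: white ceramic ring cone, 48 mm across, 87 mm high, standing. Origin under its middle.
- shoehorn: Bystander: bamboo shoehorn, 165 mm long, 40 mm wide, lying flat. Origin under its middle.
- clothes_peg: Bystander: yellow plastic clothes peg with steel spring, 72 mm long along x, 13 mm wide, 10 mm high. Origin under its middle.
- tin: Bystander: round aluminium tin, 72 mm across, 26 mm high. Origin under its middle.
- glasses_case: Bystander: black spectacles case, 65 by 155 mm, 45 mm high. Origin under its middle.
- carton: Bystander: small plain carton, 35 by 35 mm, 50 mm high. Origin under its middle.
Things that resemble listed ones, but are neither listed nor needed, are in the scene too. What is shaped like the tray but purple is not meant.

How it is judged:
On the way, in this order (a step that is already met when the one before it is completed fails the run):
1. the tray sits fully down on the lower tier, inside its rim, with the stud not yet turned (z of tray_foot in the frame of deck below 0.003 m and horizontal distance between tray_foot and deck below 0.006 m and angle between the x axis of tray and the x axis of lower, either way round below 0.07 rad and value of joint stud_press below 0.0085 m and value of joint stud_turn below 0.5 rad), for 0.1 s.
2. the stud is pressed down through the slot, not yet turned (z of tray_foot in the frame of deck below 0.004 m and value of joint stud_press above 0.009 m and value of joint stud_turn below 0.5 rad), for 0.05 s.
3. the pressed stud is turned a quarter turn clockwise (value of joint stud_turn above 1.3 rad and value of joint stud_press above 0.007 m), for 0.1 s.
At the end, for the whole second after the job is handed in: The tray rests on the lower tier's deck (underside within 3 mm of the deck, centre within 6 mm, square within 4 degrees), the stud is turned at least 75 degrees clockwise and stays caught 7 to 18.5 mm down with nothing holding it (all of step 3 and z of tray_foot in the frame of deck between -0.003 and 0.003 m and horizontal distance between tray_foot and deck below 0.006 m and angle between the x axis of tray and the x axis of lower, either way round below 0.07 rad and value of joint stud_press below 0.0185 m and linear speed of tray below 0.01 m/s); the robot touches nothing.
It fails at once if tray and stud load the lower tier with more than 30 N (contact force between tray and lower above 30 N).
It fails at once if a bystander is moved by more than 25 mm (distance of any of rollon, ring_cone, shoehorn, clothes_peg, tin, glasses_case, carton from where it was at the start of the episode above 0.025 m).
It also fails if it takes over 54 s, if anything falls off the work surface, if the arm or the gripper's body presses on something with over 40 N, if the wrist force passes 120 N, or if a joint passes its speed limit or range.

## Working session

There is one attempt and no reset: what is moved stays moved. The work goes in short steps, Python scripts to look and compute and a tool call to move; the robot and the scene stay as the last step left them, time stands still between calls to the robot, and variables do not carry over. Pictures are saved under pics/ and viewed, about 8 in all and at most 12, crops included, and the job is handed in when it is done.

Besides the shell and the picture viewer there is one more tool, called after ">>>" as name(argument=value, ...) on one line, values as JSON. play_rows: Moves the arm, as the interface text tells. Its arguments: {"type":"object","properties":{"plan":{"type":"array"},"fingers":{"type":"number"},"force":{"type":"number"}},"required":["plan"]}

```bash
mkdir -p pics; ls; cat > h.py <<'E'
import numpy as np, cv2
from rig import bot
def cam(n,save=None):
    c=bot.camera(n); c={k:(np.array(v) if k in('R','t','pixels') else v) for k,v in c.items()}
    c['f']=240/np.tan(np.radians(c['fov_y'])/2)
    if save: cv2.imwrite('pics/'+save,c['pixels'][:,:,::-1]); np.savez('pics/'+save[:-4]+'.npz',**c)
    return c
def proj(c,X):
    p=c['R']@np.array(X,float)+c['t']; return c['f']*p[:2]/p[2]+[c['cx'],c['cy']]
def ray(c,u,v):
    d=c['R'].T@np.array([(u-c['cx'])/c['f'],(v-c['cy'])/c['f'],1]); return -c['R'].T@c['t'],d
def onz(c,u,v,z):
    o,d=ray(c,u,v); return o+d*(z-o[2])/d[2]
E
python3 - <<'E'
from h import *
t=cam('top','t0.png');s=cam('side','s0.png')
for c in(t,s): print(c['fov_y'],c['cx'],c['cy'],-c['R'].T@c['t'],c['R'][2])
o=bot.observe();print(o)
E
```

```text
pics
47.563569371254765 312.2037209037949 242.62729191285476 [ 0.32530088 -0.00758072  1.39457571] [ 1.42457671e-01  3.01375545e-04 -9.89800849e-01]
48.85943158001461 316.9674894565128 236.4680566266244 [0.42235456 1.01987769 0.83681758] [ 0.07408717 -0.81536336 -0.57418959]
{'clock': 0.1, 'joint_positions': array([-1.14637701e+00,  3.53589522e-01,  1.63405857e+00, -2.93836366e-05,
        1.15519802e+00, -2.37800472e-03]), 'joint_vel': array([-2.59298288e-04, -1.46407384e-03, -2.70230953e-03,  8.64282683e-04,
       -3.94196751e-05,  6.01925044e-04]), 'joint_torque': array([-1.32443336e-03, -6.06354690e+01, -3.42820859e+01, -1.16565507e-04,
        3.95071445e-03, -5.67568605e-06]), 'tcp_pos': array([ 0.25855186, -0.56854435,  0.23063062]), 'tcp_rot': array([ 9.77315332e-01,  2.11788451e-01, -1.44412819e-04, -6.10012171e-04]), 'contact_force': array([ 0.50840942, -0.52802869,  0.3656348 ]), 'wrist_torque': array([ 0.00851258, -0.05598069, -0.04874852]), 'gripper_width': 0.9967922438547426}
```

View pics/t0.png

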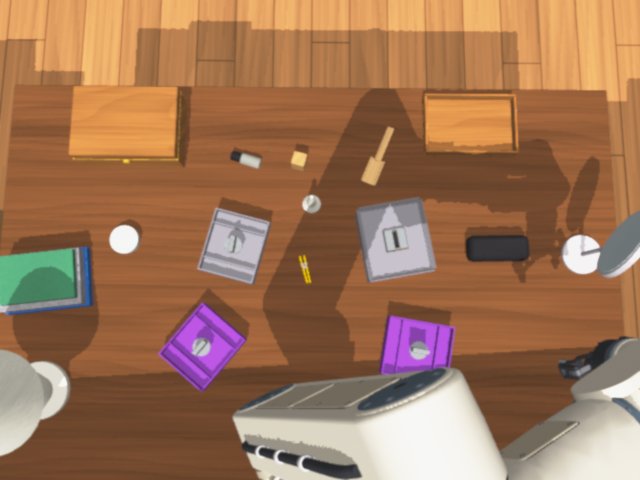

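View pics/s0.png

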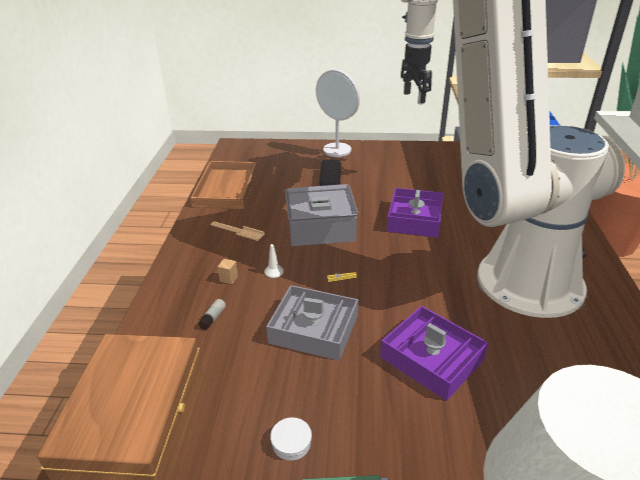

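```bash
cat > m.py <<'E'
from h import *
def load(n): return dict(np.load('pics/'+n+'.npz'))
def grey(c,box):
    h=cv2.cvtColor(c['pixels'],cv2.COLOR_RGB2HSV); m=((h[...,1]<75)&(h[...,2]>45)).astype(np.uint8)
    x0,y0,x1,y1=box; k=np.zeros_like(m); k[y0:y1,x0:x1]=m[y0:y1,x0:x1]
    n,l,st,_=cv2.connectedComponentsWithStats(k); i=1+np.argmax(st[1:,4]); return (l==i).astype(np.uint8)
E
python3 - <<'E'
from m import *
t=load('t0');s=load('s0')
out=[]
for c,b in((t,(190,195,280,295)),(t,(345,190,445,290)),(s,(255,275,370,365)),(s,(275,175,370,250))):
    m=grey(c,b); cs,_=cv2.findContours(m,cv2.RETR_EXTERNAL,cv2.CHAIN_APPROX_NONE); k=max(cs,key=cv2.contourArea)
    h=cv2.convexHull(k); a=cv2.approxPolyDP(h,3,True)[:,0]
    print(a.tolist(), cv2.minAreaRect(k), m.sum())
    x0,y0,x1,y1=b; im=cv2.resize(c['pixels'][y0:y1,x0:x1,::-1],(400,300) if 0 else None,fx=4,fy=4,interpolation=cv2.INTER_CUBIC)
    cv2.polylines(im,[((a-[x0,y0])*4+2).astype(np.int32)],True,(0,0,255),1)
    im=cv2.copyMakeBorder(im,0,max(0,300-im.shape[0]),0,max(0,400-im.shape[1]),0)[:300,:400] if 0 else cv2.resize(im,None,fx=min(400/im.shape[1],300/im.shape[0])*1,fy=min(400/im.shape[1],300/im.shape[0])*1)
    out.append(cv2.copyMakeBorder(im,0,300-im.shape[0],0,400-im.shape[1],cv2.BORDER_CONSTANT))
cv2.imwrite('pics/c0.png',np.vstack([np.hstack(out[:2]),np.hstack(out[2:])]))
E
```

```text
[[215, 208], [269, 222], [253, 283], [197, 268]] ((233.70755004882812, 245.27359008789062), (58.6529541015625, 66.34514617919922), 15.945395469665527) 3817
[[418, 197], [422, 200], [434, 270], [368, 281], [356, 211], [359, 207]] ((394.8523254394531, 239.099609375), (76.66918182373047, 70.307373046875), 79.2156982421875) 5259
[[291, 285], [358, 299], [357, 316], [338, 360], [268, 343], [266, 326]] ((311.583251953125, 320.65655517578125), (86.08235931396484, 64.4955062866211), 13.626995086669922) 4933
[[339, 175], [349, 185], [358, 213], [355, 240], [291, 245], [285, 189], [320, 175]] ((321.7940979003906, 209.17648315429688), (68.42140197753906, 71.57134246826172), 85.42607879638672) 4119
```

View pics/c0.png

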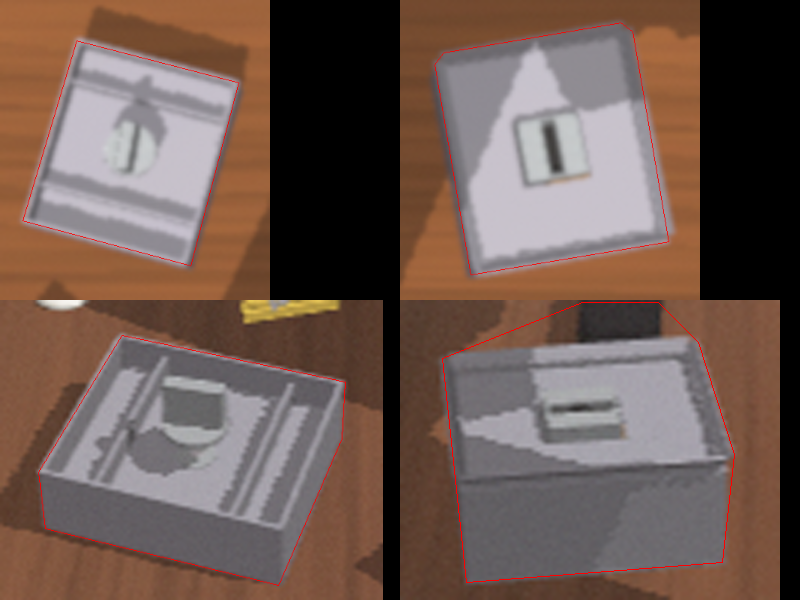

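```bash
python3 - <<'E'
from m import *
t=load('t0');s=load('s0')
def rect(c,P,z,n):
    X=np.array([onz(c,u,v,z) for u,v in P])[:,:2]
    L=[np.linalg.norm(X[i]-X[(i+1)%4]) for i in range(4)]
    a=[np.degrees(np.arctan2(*(X[(i+1)%4]-X[i])[::-1])) for i in range(4)]
    print(n,X.mean(0).round(4),np.round(L,3),np.round(a,1),X.round(3).tolist())
# order: start far-left (+x,+y), then clockwise in top image
rect(t,[(215.5,208.5),(269.5,222),(253.5,283),(197.5,268.5)],.05,'tray top')
rect(s,[(267,326.9),(291.6,285.8),(358.2,299),(339.3,343)],.05,'tray side')
rect(t,[(356,208),(422,197),(434.3,270.3),(369,281.3)],.088,'low top')
rect(s,[(290,220),(285.7,189.2),(347.2,184.7),(358.5,214)],.088,'low side')
# silhouettes bottoms in side: check
for p in[(268,343),(338,360)]: print('traybot',onz(s,*p,0).round(3))
for p in[(291,245),(355.5,240)]: print('lowbot',onz(s,*p,0).round(3))
# catch plate top and stud disc
print('catch top',onz(t,345+152/3,190+148/3,.083).round(4),'side',onz(s,275+180/4,175+107/4,.083).round(4))
print('wing: top', onz(t,190+133/3,195+146/3,.086).round(4))
for p in[(137,122),(128,170)]: print(onz(t,190+p[0]/3,195+p[1]/3,.086).round(4))
for p in[(163,376-300),(228,385-300)]: print('wing side',onz(s,255+p[0]/3.333,275+p[1]/3.333,.086).round(4))
E
```

```text
tray top [0.5103 0.1876] [0.141 0.158 0.144 0.157] [-103.6  166.7   76.1  -14.5] [[0.603, 0.237], [0.57, 0.1], [0.417, 0.137], [0.451, 0.276]]
tray side [0.5088 0.1872] [0.139 0.157 0.139 0.157] [-105.1  166.4   74.8  -13.6] [[0.603, 0.236], [0.567, 0.102], [0.414, 0.139], [0.451, 0.273]]
low top [ 0.5248 -0.2088] [0.165 0.182 0.16  0.182] [ -79.8 -171.7  100.1    9.8] [[0.6, -0.113], [0.629, -0.275], [0.449, -0.302], [0.421, -0.144]]
low side [ 0.5225 -0.2104] [0.161 0.176 0.158 0.18 ] [ -78.9 -169.3  102.5   11.7] [[0.594, -0.114], [0.625, -0.272], [0.452, -0.305], [0.418, -0.151]]
traybot [0.605 0.234 0.   ]
traybot [ 0.453  0.273 -0.   ]
lowbot [ 0.597 -0.125  0.   ]
lowbot [ 0.424 -0.157  0.   ]
catch top [ 0.5242 -0.2104  0.083 ] side [ 0.5239 -0.2162  0.083 ]
wing: top [0.5092 0.1817 0.086 ]
[0.5289 0.1791 0.086 ]
[0.4896 0.1852 0.086 ]
wing side [0.5297 0.1813 0.086 ]
wing side [0.4878 0.1876 0.086 ]
```

Top and side views agree. The tray is at about (0.5095, 0.187) with yaw −14°, and the wing is at about −9°. The lower tier is at about (0.524, −0.210) with yaw about +10.5°. The measured sizes match those given, so I'm starting to move.

>>> play_rows(plan=[0,0,0,0,0,0.12,0,0,0,0,0,0.12,0,0,0,0,0,0.12,0,0,0,0,0,0.12,0,0,0,0,0,0.11], fingers=1, force=60)

```text
clock: 0.52
tcp_pos: [0.258, -0.5672, 0.2284]
tcp_rot: [0.996, -0.092, -0.001, -0.002]
contact_force: [-0.0, 0.4, -0.6]
gripper_width: 0.994
```

>>> play_rows(plan=[0.006,-0.04,0,0,0,0,0.006,-0.04,0,0,0,0,0.006,-0.04,0,0,0,0,0.006,-0.04,0,0,0,0,0.006,-0.04,0,0,0,0,0.006,-0.04,0,0,0,0,0.006,-0.04,0,0,0,0,0.006,-0.04,0,0,0,0])

```text
clock: 1.18
tcp_pos: [0.365, -0.2582, 0.2257]
tcp_rot: [0.995, -0.101, -0.003, -0.002]
contact_force: [1.1, -0.8, -0.1]
gripper_width: 0.997
```

>>> play_rows(plan=[0.005,-0.04,0,0,0,0,0.005,-0.04,0,0,0,0,0.005,-0.04,0,0,0,0,0.005,-0.04,0,0,0,0,0.005,-0.04,0,0,0,0,0.005,-0.04,0,0,0,0,0.005,-0.04,0,0,0,0,0.005,-0.04,0,0,0,0])

```text
clock: 1.85
tcp_pos: [0.4675, 0.0593, 0.2268]
tcp_rot: [0.995, -0.102, -0.002, -0.002]
contact_force: [1.1, 0.1, 0.7]
gripper_width: 1.006
```

>>> play_rows(plan=[0.003,-0.04,0.01,0,0,-0.02,0.003,-0.04,0.01,0,0,-0.02,0.003,-0.035,0.01,0,0,0,0.003,-0.02,0.01,0,0,0,0,0,0,0,0,0])

```text
clock: 2.27
tcp_pos: [0.505, 0.2008, 0.1869]
tcp_rot: [0.997, -0.078, -0.0, -0.004]
contact_force: [-0.5, -0.4, -0.0]
gripper_width: 1.003
```

```bash
cat >> h.py <<'E'
def rep(X=None,yaw=None):
    from scipy.spatial.transform import Rotation as Ro
    o=bot.observe(); R=Ro.from_quat(o['tcp_rot']).as_matrix(); p=o['tcp_pos']
    y=np.degrees(np.arctan2(R[1,0],R[0,0]))
    print('t',o['clock'],'p',p.round(4),'yaw',y.round(1),'tilt',R[:2,2].round(3),'F',o['contact_force'].round(1),'T',o['wrist_torque'].round(2),'w',round(o['gripper_width'],3),'q6',o['joint_positions'][5].round(2))
    if X is not None: print('shift tool',(R.T@(np.array(X)-p)).round(4), 'turn', None if yaw is None else (Ro.from_matrix(R).inv()*Ro.from_euler('zx',[yaw,180],degrees=True).__class__.from_matrix(Ro.from_euler('z',yaw,degrees=True).as_matrix()@np.diag([1,-1,-1]))).as_rotvec().round(3))
E
python3 -c "
from h import *
rep([.5095,.186,.14],-9.5)"
```

```text
t 2.2667 p [0.505  0.2008 0.1869] yaw -9.0 tilt [0.    0.007] F [-0.5 -0.4 -0. ] T [0.01 0.01 0.02] w 1.003 q6 2.09
shift tool [0.0068 0.0143 0.0468] turn [-0.007  0.001  0.009]
```

>>> play_rows(plan=[0.007,0.014,0.03,-0.007,0,0,0,0,0.03,0,0,0,0,0,0.03,0,0,0,0,0,0.025,0,0,0,0,0,0,0,0,0])

```text
clock: 2.68
tcp_pos: [0.5106, 0.1864, 0.0691]
tcp_rot: [0.997, -0.076, 0.001, -0.0]
contact_force: [-1.6, -0.7, -1.0]
gripper_width: 1.002
```

```bash
python3 -c "
from h import *
rep([.5095,.186,.0575],-9.5)
cs=[cam('top','t1.png'),cam('side','s1.png')]
out=[]
for c,(x,y) in zip(cs,((180,190),(250,250))): out.append(cv2.resize(c['pixels'][y:y+100,x:x+130,::-1],None,fx=3,fy=3,interpolation=2))
cv2.imwrite('pics/c1.png',np.hstack(out))"
```

```text
t 2.6833 p [0.5106 0.1864 0.0691] yaw -8.7 tilt [0.002 0.   ] F [-1.6 -0.7 -1. ] T [ 0.02  0.07 -0.03] w 1.002 q6 2.07
shift tool [-0.0011  0.0006  0.0116] turn [-0.001 -0.002  0.014]
```

View pics/c1.png

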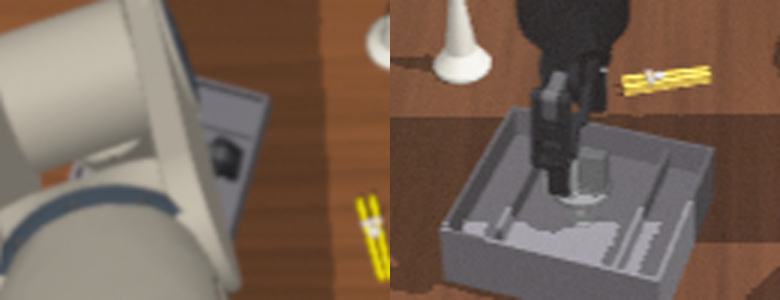

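```bash
python3 -c "
from m import *
s=load('s1')
f=lambda X:((proj(s,X)-[250,250])*3+[390,0]).round(0)
import math
c,sn=math.cos(math.radians(-8.7)),math.sin(math.radians(-8.7))
P=lambda x,y,z:[.5106+c*x-sn*y,.1864+sn*x+c*y,z]
print('finger tip inner/outer',[f(P(x,y,.082)) for x in(-.011,.011) for y in(.043,.057)])
print('wing expected',[f(P(x,.0055,z)) for x in(-.02,.02) for z in(.054,.086)])
"
```

```text
finger tip inner/outer [array([579., 197.]), array([574., 211.]), array([548., 193.]), array([543., 207.])]
wing expected [array([605., 192.]), array([604., 158.]), array([550., 184.]), array([549., 150.])]
```

>>> play_rows(plan=[-0.002,0,0.008,0,0,0,0,0,0.004,0,0,0,0,0,0,0,0,0])

```text
clock: 3.03
tcp_pos: [0.5136, 0.1879, 0.0645]
tcp_rot: [0.997, -0.076, 0.006, -0.002]
contact_force: [0.5, 0.5, 1.3]
gripper_width: 1.006
```

>>> play_rows(plan=[0,0,0,0,0,0,0,0,0,0,0,0,0,0,0,0,0,0,0,0,0,0,0,0,0,0,0,0,0,0,0,0,0,0,0,0,0,0,0,0,0,0,0,0,0,0,0,0], fingers=0, force=60)

```text
clock: 3.7
tcp_pos: [0.5157, 0.1887, 0.0682]
tcp_rot: [0.997, -0.076, 0.008, -0.004]
contact_force: [0.1, -0.0, 0.6]
gripper_width: 0.112
```

```bash
python3 -c "
from h import *
rep([.5095,.186,.0575],-9.5)"
```

```text
t 3.7 p [0.5157 0.1887 0.0682] yaw -8.7 tilt [0.017 0.006] F [ 0.1 -0.   0.6] T [-0.04  0.07  0.02] w 0.112 q6 2.07
shift tool [-0.0059  0.0037  0.0106] turn [-0.009 -0.016  0.013]
```

>>> play_rows(plan=[0,0,0,0,0,0,0,0,0,0,0,0], fingers=0.5)

```text
clock: 3.87
tcp_pos: [0.5156, 0.1887, 0.0681]
tcp_rot: [0.997, -0.076, 0.008, -0.004]
contact_force: [0.5, 0.3, 0.2]
gripper_width: 0.383
```

```bash
python3 -c "
from h import *
rep([.509,.187,.0565],-9)"
```

```text
t 3.8667 p [0.5156 0.1887 0.0681] yaw -8.7 tilt [0.017 0.006] F [0.5 0.3 0.2] T [0.03 0.05 0.02] w 0.383 q6 2.07
shift tool [-0.0065  0.0028  0.0115] turn [-0.009 -0.016  0.005]
```

>>> play_rows(plan=[-0.0065,0.003,0.0115,-0.009,-0.016,0,0,0,0,0,0,0])

```text
clock: 4.03
tcp_pos: [0.5085, 0.1867, 0.0558]
tcp_rot: [0.997, -0.076, -0.0, 0.0]
contact_force: [-0.3, -1.0, -0.4]
gripper_width: 0.501
```

```bash
python3 -c "
from h import *
rep([.509,.187,.0565],-9)"
```

```text
t 4.0333 p [0.5085 0.1867 0.0558] yaw -8.7 tilt [-0.001 -0.001] F [-0.3 -1.  -0.4] T [ 0.01  0.02 -0.01] w 0.501 q6 2.07
shift tool [ 0.0004 -0.0004 -0.0007] turn [0.001 0.001 0.005]
```

>>> play_rows(plan=[0,0,0,0,0,0,0,0,0,0,0,0,0,0,0,0,0,0,0,0,0,0,0,0,0,0,0,0,0,0], fingers=0, force=60)

```text
clock: 4.45
tcp_pos: [0.5079, 0.1866, 0.0546]
tcp_rot: [0.997, -0.076, -0.001, 0.001]
contact_force: [-0.5, 1.1, 0.7]
gripper_width: 0.12
```

```bash
python3 -c "
from h import *
rep([.509,.187,.0565],-9)"
```

```text
t 4.45 p [0.5079 0.1866 0.0546] yaw -8.7 tilt [-0.003 -0.002] F [-0.5  1.1  0.7] T [ 0.02  0.05 -0.06] w 0.12 q6 2.07
shift tool [ 0.001  -0.0006 -0.0019] turn [0.002 0.003 0.005]
```

>>> play_rows(plan=[0,0,-0.01,0,0,0,0,0,-0.02,0,0,0,0,0,-0.03,0,0,0,0,0,-0.03,0,0,0,0,0,-0.03,0,0,0,0,0,-0.02,0,0,0,0,0,0,0,0,0])

```text
clock: 5.03
tcp_pos: [0.5042, 0.1851, 0.2002]
tcp_rot: [0.997, -0.076, -0.006, 0.003]
contact_force: [1.1, 0.4, -4.2]
gripper_width: 0.118
```

```bash
python3 -c "
from h import *
rep([.524,-.211,.19],10.5)
c=cam('side','s2.png');cv2.imwrite('pics/c2.png',cv2.resize(c['pixels'][150:390,200:440,::-1],None,fx=2.4,fy=2.4,interpolation=2))"
```

```text
t 5.0333 p [0.5042 0.1851 0.2002] yaw -8.7 tilt [-0.012 -0.005] F [ 1.1  0.4 -4.2] T [0.04 0.01 0.04] w 0.118 q6 2.07
shift tool [0.0799 0.3885 0.012 ] turn [ 0.005  0.013 -0.336]
```

View pics/c2.png

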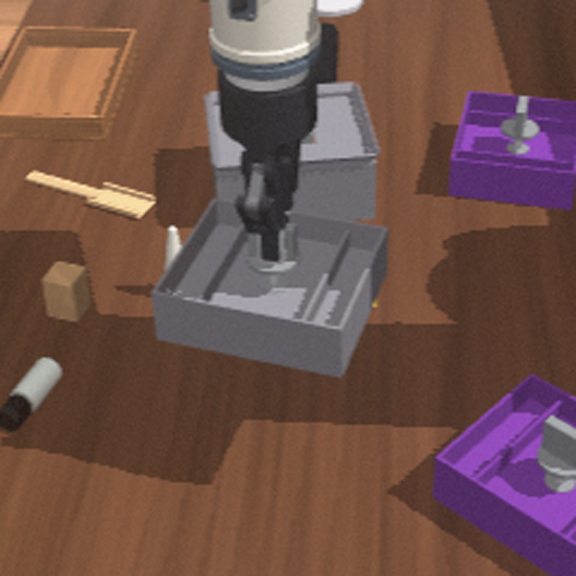

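```bash
cat >> m.py <<'E'
def rect(c,P,z,n):
    X=np.array([onz(c,u,v,z) for u,v in P])[:,:2]
    L=[np.linalg.norm(X[i]-X[(i+1)%4]) for i in range(4)]
    a=[np.degrees(np.arctan2(*(X[(i+1)%4]-X[i])[::-1])) for i in range(4)]
    print(n,X.mean(0).round(4),np.round(L,3),np.round(a,1))
E
python3 - <<'E'
from m import *
s=load('s2')
P=np.array([(155,291),(220,197),(388,228),(343,326)])/2.4+[200,150]
rect(s,P,.196,'held')
E
```

```text
held [0.5033 0.1828] [0.14  0.155 0.135 0.157] [-105.3  165.    75.5  -13.1]
```

>>> play_rows(plan=[0.006,0.03,0,0,0.006,0,0.008,0.038,0,0,0.006,-0.05,0.007,0.038,0,0,0,-0.05,0.006,0.039,0,0,0,-0.05,0.004,0.039,0,0,0,-0.05,0.002,0.039,0,0,0,-0.05,0,0.04,0,0,0,-0.05,-0.002,0.038,0,0,0,-0.05])

```text
clock: 5.75
tcp_pos: [0.5234, -0.1221, 0.1875]
tcp_rot: [0.994, 0.111, -0.008, 0.001]
contact_force: [0.9, 1.1, -3.5]
gripper_width: 0.119
```

```bash
python3 -c "
from h import *
rep([.524,-.211,.19],15)"
```

```text
t 5.75 p [ 0.5234 -0.1221  0.1875] yaw 12.8 tilt [-0.016 -0.003] F [ 0.9  1.1 -3.5] T [ 0.07 -0.01  0.01] w 0.119 q6 1.12
shift tool [-0.0191  0.0869 -0.0022] turn [-0.001  0.017 -0.039]
```

>>> play_rows(plan=[-0.006,0.03,0,0,0.008,-0.02,-0.006,0.03,0,0,0.008,-0.02,-0.006,0.02,0,0,0,-0.015,-0.001,0.005,0,0,0,0,0,0,0,0,0,0])

```text
clock: 6.17
tcp_pos: [0.5194, -0.2197, 0.1774]
tcp_rot: [0.99, 0.138, -0.006, -0.002]
contact_force: [0.8, 1.6, -4.2]
gripper_width: 0.118
```

```bash
python3 -c "
from h import *
rep([.524,-.209,.19],16)
c=cam('side','s3.png');t=cam('top','t3.png')
a=cv2.resize(c['pixels'][115:265,255:395,::-1],None,fx=4,fy=4,interpolation=2)
cv2.imwrite('pics/c3.png',a)"
```

```text
t 6.1667 p [ 0.5194 -0.2197  0.1774] yaw 15.9 tilt [-0.013  0.003] F [ 0.8  1.6 -4.2] T [ 0.07 -0.01  0.04] w 0.118 q6 0.89
shift tool [ 0.0072 -0.0091 -0.0127] turn [-0.006  0.011 -0.002]
```

View pics/c3.png

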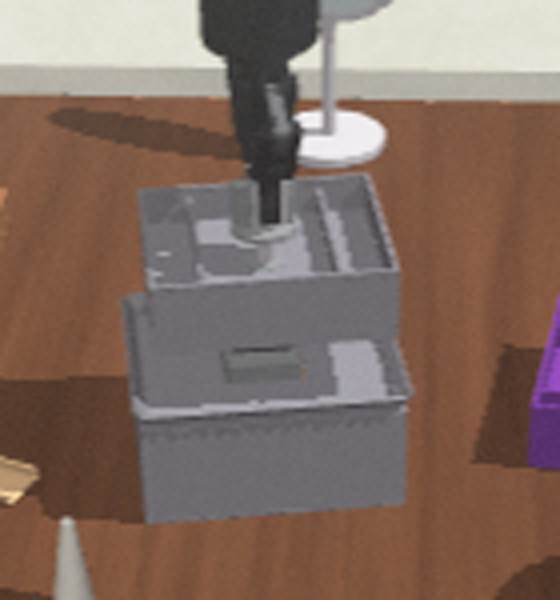

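```bash
python3 - <<'E'
from m import *
s=load('s3')
F=lambda Q:np.array(Q)/4+[255,115]
rect(s,F([(147,290),(139,189),(371,174),(399,271)]),.1735,'held')
print('low near rim',[onz(s,*p,.088).round(4) for p in F([(134,412),(411,398),(123,298)])])
print('held bottom near',[onz(s,*p,.123).round(4) for p in F([(400,340)])])
# overlay predicted rects for lower centre guess / catch
for nm,z,hx,hy in(('rim',.088,.088,.078),):
  for cx,cy,yw in((.524,-.209,10.5),(.5225,-.2104,11)):
    c_,s_=np.cos(np.radians(yw)),np.sin(np.radians(yw))
    print(nm,cx,cy,[((proj(s,[cx+c_*a*hx-s_*b*hy,cy+s_*a*hx+c_*b*hy,z])-[255,115])*4).round(0).tolist() for a,b in((1,1),(1,-1),(-1,-1),(-1,1))])
# top: dark slot / grey line fits from t0
t=load('t0')
for n,im in(('t0',t),):
    g=cv2.cvtColor(im['pixels'],cv2.COLOR_RGB2GRAY)[220:258,382:412]; h=cv2.cvtColor(im['pixels'],cv2.COLOR_RGB2HSV)[220:258,382:412]
    k=(g<75).astype(np.uint8); ys,xs=np.nonzero(k); print('slot px',len(xs),xs.mean()+382,ys.mean()+220,cv2.minAreaRect(np.c_[xs,ys].astype(np.float32)), onz(im,xs.mean()+382,ys.mean()+220,.081))
E
```

```text
held [ 0.5196 -0.2174] [0.14  0.16  0.137 0.161] [ -81.2 -169.9   99.1   10.9]
low near rim [array([ 0.5994, -0.1235,  0.088 ]), array([ 0.4199, -0.1482,  0.088 ]), array([ 0.625 , -0.2704,  0.088 ])]
held bottom near [array([ 0.4281, -0.1631,  0.123 ])]
rim 0.524 -0.209 [[137.0, 418.0], [123.0, 299.0], [369.0, 281.0], [406.0, 398.0]]
rim 0.5225 -0.2104 [[141.0, 418.0], [125.0, 298.0], [370.0, 279.0], [409.0, 396.0]]
slot px 26 395.5 239.5 ((13.500000953674316, 19.5), (13.335897445678711, 1.5689289569854736), 78.69007110595703) [ 0.52407347 -0.21027112  0.081     ]
```

>>> play_rows(plan=[0.003,-0.004,0.004,0,0.006,0,0.003,-0.004,0.004,0,0.005,0,0,0,0.004,0,0,0,0,0,0,0,0,0,0,0,0,0,0,0])

```text
clock: 6.68
tcp_pos: [0.5228, -0.2015, 0.1631]
tcp_rot: [0.99, 0.141, -0.001, -0.005]
contact_force: [0.5, 0.2, -3.8]
gripper_width: 0.114
```

```bash
python3 -c "
from h import *
rep([.5235,-.211,.15],15.5)"
```

```text
t 6.6833 p [ 0.5228 -0.2015  0.1631] yaw 16.2 tilt [-0.003  0.009] F [ 0.5  0.2 -3.8] T [-0.05  0.09  0.03] w 0.114 q6 0.91
shift tool [-0.002   0.0094  0.013 ] turn [-0.01   0.001  0.013]
```

>>> play_rows(plan=[-0.002,0.0095,0.011,-0.01,0,0.012,0,0,0,0,0,0])

```text
clock: 6.85
tcp_pos: [0.524, -0.2101, 0.1521]
tcp_rot: [0.991, 0.136, -0.0, 0.0]
contact_force: [-0.3, 1.0, -4.7]
gripper_width: 0.121
```

```bash
python3 -c "
from h import *
rep([.5235,-.211,.143],15.5)"
```

```text
t 6.85 p [ 0.524  -0.2101  0.1521] yaw 15.6 tilt [ 0.    -0.001] F [-0.3  1.  -4.7] T [ 0.06 -0.02  0.04] w 0.121 q6 0.91
shift tool [-0.0007  0.0007  0.0091] turn [0.001 0.    0.002]
```

Now lower it gently, watching the force.

>>> play_rows(plan=[0,0.001,0.009,0,0,0,0,0,0,0,0,0])

```text
clock: 7.02
tcp_pos: [0.5246, -0.2105, 0.1431]
tcp_rot: [0.991, 0.136, 0.0, 0.0]
contact_force: [0.2, 0.8, -4.8]
gripper_width: 0.118
```

>>> play_rows(plan=[0,0,0.005,0,0,0,0,0,0,0,0,0])

```text
clock: 7.18
tcp_pos: [0.5247, -0.2102, 0.1379]
tcp_rot: [0.991, 0.137, 0.0, 0.0]
contact_force: [0.2, 0.3, -3.7]
gripper_width: 0.114
```

```bash
python3 -c "
from h import *
rep([.5235,-.211,.130],15.5)"
```

```text
t 7.1833 p [ 0.5247 -0.2102  0.1379] yaw 15.7 tilt [ 0.001 -0.   ] F [ 0.2  0.3 -3.7] T [-0.06 -0.    0.05] w 0.114 q6 0.91
shift tool [-0.0014  0.0004  0.0079] turn [ 0.    -0.001  0.003]
```

>>> play_rows(plan=[0,0,0.003,0,0,0,0,0,0,0,0,0])

```text
clock: 7.35
tcp_pos: [0.5248, -0.2102, 0.135]
tcp_rot: [0.991, 0.137, 0.0, 0.0]
contact_force: [-2.1, -1.3, -1.5]
gripper_width: 0.119
```

>>> play_rows(plan=[0,0,0.003,0,0,0,0,0,0,0,0,0])

```text
clock: 7.52
tcp_pos: [0.5245, -0.2104, 0.1324]
tcp_rot: [0.991, 0.137, 0.0, 0.0]
contact_force: [-2.0, -0.5, 1.0]
gripper_width: 0.118
```

```bash
python3 -c "
from h import *
rep([.5235,-.211,.130],15.5)"
```

```text
t 7.5167 p [ 0.5245 -0.2104  0.1324] yaw 15.7 tilt [ 0. -0.] F [-2.  -0.5  1. ] T [0.13 0.13 0.03] w 0.118 q6 0.91
shift tool [-0.0011  0.0003  0.0024] turn [ 0.    -0.     0.004]
```

>>> play_rows(plan=[-0.002,-0.0005,0,0,0,0,0,0,0,0,0,0])

```text
clock: 7.68
tcp_pos: [0.5233, -0.2107, 0.1329]
tcp_rot: [0.991, 0.137, 0.001, 0.001]
contact_force: [-0.5, 0.7, -3.0]
gripper_width: 0.118
```

```bash
python3 -c "
from h import *
rep()"
```

```text
t 7.6833 p [ 0.5233 -0.2107  0.1329] yaw 15.7 tilt [ 0.003 -0.001] F [-0.5  0.7 -3. ] T [0.05 0.08 0.04] w 0.118 q6 0.91
```

>>> play_rows(plan=[0,0,0.002,0,0,0,0,0,0,0,0,0])

```text
clock: 7.85
tcp_pos: [0.5232, -0.2106, 0.1307]
tcp_rot: [0.991, 0.137, 0.001, 0.001]
contact_force: [-0.9, 0.9, -4.5]
gripper_width: 0.12
```

```bash
python3 -c "
from h import *
rep()"
```

```text
t 7.85 p [ 0.5232 -0.2106  0.1307] yaw 15.7 tilt [ 0.003 -0.001] F [-0.9  0.9 -4.5] T [-0.02  0.02 -0.04] w 0.12 q6 0.91
```

>>> play_rows(plan=[0,0,0.002,0,0,0,0,0,0,0,0,0])

```text
clock: 8.02
tcp_pos: [0.5235, -0.2107, 0.1287]
tcp_rot: [0.991, 0.137, 0.002, 0.001]
contact_force: [-0.6, 0.7, 0.7]
gripper_width: 0.117
```

>>> play_rows(plan=[0,0,0.002,0,0,0,0,0,0,0,0,0])

```text
clock: 8.18
tcp_pos: [0.5235, -0.2107, 0.1269]
tcp_rot: [0.991, 0.137, 0.001, 0.001]
contact_force: [-0.1, 0.1, 1.8]
gripper_width: 0.118
```

```bash
python3 -c "
from h import *
rep()
c=cam('side','s4.png');t=cam('top','t4.png')
a=cv2.resize(c['pixels'][135:255,265:385,::-1],None,fx=5,fy=5,interpolation=2)
cv2.imwrite('pics/c4.png',a)"
```

```text
t 8.1833 p [ 0.5235 -0.2107  0.1269] yaw 15.7 tilt [ 0.003 -0.001] F [-0.1  0.1  1.8] T [0.13 0.36 0.01] w 0.118 q6 0.91
```

View pics/c4.png

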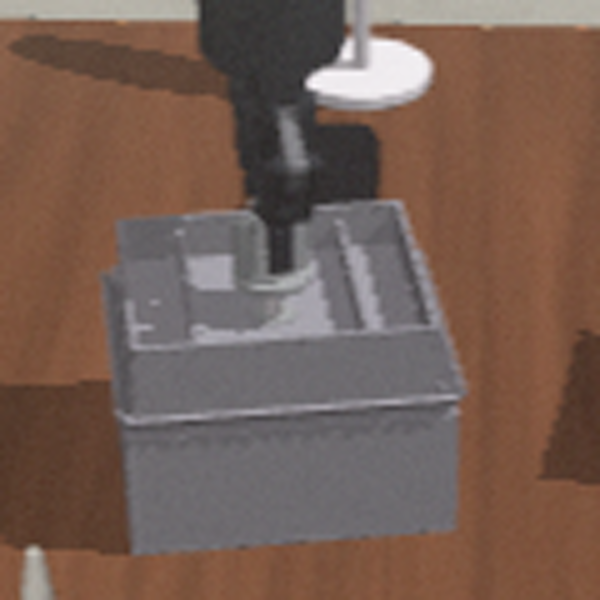

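>>> play_rows(plan=[0,0,0.002,0,0,0.08,0,0,0,0,0,0])

```text
clock: 8.45
tcp_pos: [0.5235, -0.2105, 0.1254]
tcp_rot: [0.995, 0.096, 0.001, 0.001]
contact_force: [-1.3, 0.9, 3.1]
gripper_width: 0.119
```

>>> play_rows(plan=[0,0,0.003,0,0,0,0,0,0,0,0,0])

```text
clock: 8.62
tcp_pos: [0.5235, -0.2106, 0.1227]
tcp_rot: [0.995, 0.097, 0.002, 0.001]
contact_force: [-1.7, 0.6, 3.3]
gripper_width: 0.114
```

```bash
python3 -c "
from h import *
rep([.5235,-.2107,.12],10.5)"
```

```text
t 8.6167 p [ 0.5235 -0.2106  0.1227] yaw 11.2 tilt [ 0.003 -0.001] F [-1.7  0.6  3.3] T [ 0.14  0.4  -0.04] w 0.114 q6 0.99
shift tool [-0.0001  0.0001  0.0027] turn [ 0.001 -0.003  0.012]
```

>>> play_rows(plan=[0,0,0.002,0,0,0,0,0,0,0,0,0])

```text
clock: 8.78
tcp_pos: [0.5235, -0.2106, 0.1207]
tcp_rot: [0.995, 0.099, 0.002, 0.001]
contact_force: [-2.3, 1.3, 2.7]
gripper_width: 0.118
```

>>> play_rows(plan=[0,0,0.002,0,0,0,0,0,0,0,0,0])

```text
clock: 8.95
tcp_pos: [0.5236, -0.2106, 0.1187]
tcp_rot: [0.995, 0.099, 0.002, 0.001]
contact_force: [-2.0, 1.1, 3.7]
gripper_width: 0.123
```

```bash
python3 -c "
from h import *
rep()"
```

```text
t 8.95 p [ 0.5236 -0.2106  0.1187] yaw 11.4 tilt [ 0.003 -0.001] F [-2.   1.1  3.7] T [ 0.17  0.53 -0.03] w 0.123 q6 0.99
```

>>> play_rows(plan=[0,0,0.002,0,0,0,0,0,0,0,0,0])

```text
clock: 9.12
tcp_pos: [0.5236, -0.2106, 0.1167]
tcp_rot: [0.995, 0.1, 0.002, 0.001]
contact_force: [-2.1, 1.9, 5.3]
gripper_width: 0.121
```

```bash
python3 -c "
from h import *
rep()"
```

```text
t 9.1167 p [ 0.5236 -0.2106  0.1167] yaw 11.4 tilt [ 0.003 -0.001] F [-2.1  1.9  5.3] T [ 0.18  0.6  -0.01] w 0.121 q6 0.99
```

>>> play_rows(plan=[-0.0005,-0.0002,0.0015,0,0,0,0,0,0,0,0,0])

```text
clock: 9.28
tcp_pos: [0.5236, -0.2106, 0.1156]
tcp_rot: [0.995, 0.1, 0.002, 0.001]
contact_force: [-3.7, 1.1, 7.0]
gripper_width: 0.117
```

>>> play_rows(plan=[0,0,0.001,0,0,0,0,0,0,0,0,0])

```text
clock: 9.45
tcp_pos: [0.5236, -0.2106, 0.1154]
tcp_rot: [0.995, 0.1, 0.002, 0.001]
contact_force: [-5.1, 2.3, 9.6]
gripper_width: 0.114
```

>>> play_rows(plan=[0,0,0.001,0,0,0,0,0,0,0,0,0])

```text
clock: 9.62
tcp_pos: [0.5236, -0.2106, 0.1155]
tcp_rot: [0.995, 0.1, 0.002, 0.001]
contact_force: [-4.4, 0.7, 8.4]
gripper_width: 0.122
```

```bash
python3 -c "
from h import *
rep()"
```

```text
t 9.6167 p [ 0.5236 -0.2106  0.1155] yaw 11.5 tilt [ 0.004 -0.001] F [-4.4  0.7  8.4] T [ 0.2   0.96 -0.04] w 0.122 q6 0.98
```

>>> play_rows(plan=[-0.0015,-0.0003,-0.0003,0,0,0,0,0,0,0,0,0])

```text
clock: 9.78
tcp_pos: [0.5234, -0.2106, 0.1167]
tcp_rot: [0.995, 0.1, 0.004, 0.001]
contact_force: [-3.0, 0.9, 4.2]
gripper_width: 0.118
```

```bash
python3 -c "
from h import *
rep()"
```

```text
t 9.7833 p [ 0.5234 -0.2106  0.1167] yaw 11.5 tilt [ 0.007 -0.001] F [-3.   0.9  4.2] T [0.28 0.9  0.05] w 0.118 q6 0.98
```

>>> play_rows(plan=[0,0,0.0006,0,0,0.06,0,0,0,0,0,0.06])

```text
clock: 9.95
tcp_pos: [0.5234, -0.2104, 0.1164]
tcp_rot: [0.999, 0.039, 0.004, 0.001]
contact_force: [-1.9, 1.4, 5.0]
gripper_width: 0.114
```

```bash
python3 -c "
from h import *
rep()"
```

```text
t 9.95 p [ 0.5234 -0.2104  0.1164] yaw 4.5 tilt [ 0.007 -0.001] F [-1.9  1.4  5. ] T [0.27 0.63 0.06] w 0.114 q6 1.1
```

>>> play_rows(plan=[0,0,0.0008,0,0,0,0,0,0.0002,0,0,0.06,0,0,0.0002,0,0,0.08,0,0,0.0002,0,0,0.08])

```text
clock: 10.28
tcp_pos: [0.5234, -0.21, 0.1156]
tcp_rot: [0.997, -0.074, 0.004, -0.0]
contact_force: [-2.7, 2.4, 6.1]
gripper_width: 0.12
```

```bash
python3 -c "
from h import *
rep()"
```

```text
t 10.2833 p [ 0.5234 -0.21    0.1156] yaw -8.5 tilt [ 0.007 -0.   ] F [-2.7  2.4  6.1] T [0.46 0.68 0.08] w 0.12 q6 1.33
```

>>> play_rows(plan=[0,0.0005,0.0002,0,0,0.1,0,0,0.0002,0,0,0.1,0,0.0003,0.0002,0,0,0.1,0,0,0.0002,0,0,0.1])

```text
clock: 10.62
tcp_pos: [0.5237, -0.2094, 0.1157]
tcp_rot: [0.96, -0.279, 0.003, -0.002]
contact_force: [-3.0, 1.3, 6.3]
gripper_width: 0.116
```

```bash
python3 -c "
from h import *
rep([.5235,-.2106,.1155],-79)"
```

```text
t 10.6167 p [ 0.5237 -0.2094  0.1157] yaw -32.5 tilt [0.008 0.002] F [-3.   1.3  6.3] T [0.34 0.65 0.08] w 0.116 q6 1.75
shift tool [0.0005 0.0011 0.0002] turn [-0.007 -0.003  0.812]
```

>>> play_rows(plan=[0.0005,0.001,0.0003,-0.003,0,0.1,0,0,0.0003,0,0,0.1,0,0,0.0002,0,0,0.1,0,0,0.0002,0,0,0.1])

```text
clock: 10.95
tcp_pos: [0.5243, -0.2095, 0.1157]
tcp_rot: [0.881, -0.473, 0.003, -0.002]
contact_force: [-2.5, 3.1, 5.8]
gripper_width: 0.122
```

```bash
python3 -c "
from h import *
rep([.5235,-.2106,.1155],-79)"
```

```text
t 10.95 p [ 0.5243 -0.2095  0.1157] yaw -56.5 tilt [0.007 0.001] F [-2.5  3.1  5.8] T [0.38 0.65 0.06] w 0.122 q6 2.17
shift tool [0.0005 0.0013 0.0002] turn [-0.007 -0.002  0.393]
```

>>> play_rows(plan=[0.0005,0.0012,0.0003,-0.003,0,0.1,0,0,0.0003,0,0,0.1,0,0,0.0002,0,0,0.1,0,0,0.0002,0,0,0.09,0,0,0,0,0,0])

```text
clock: 11.37
tcp_pos: [0.525, -0.2098, 0.1158]
tcp_rot: [0.765, -0.644, 0.003, -0.002]
contact_force: [-2.9, 0.9, 5.9]
gripper_width: 0.123
```

```bash
python3 -c "
from h import *
rep([.5235,-.2106,.1155],-79)"
```

```text
t 11.3667 p [ 0.525  -0.2098  0.1158] yaw -80.2 tilt [ 0.007 -0.   ] F [-2.9  0.9  5.9] T [ 0.25  0.75 -0.09] w 0.123 q6 2.58
shift tool [0.0005 0.0016 0.0003] turn [-0.007 -0.001 -0.021]
```

>>> play_rows(plan=[0,0,-0.0015,0,0,0,0,0,-0.0015,0,0,0,0,0,0,0,0,0])

```text
clock: 11.62
tcp_pos: [0.525, -0.2098, 0.1192]
tcp_rot: [0.765, -0.644, 0.003, -0.002]
contact_force: [-3.5, 0.9, 4.3]
gripper_width: 0.117
```

>>> play_rows(plan=[0,0,-0.001,0,0,0,0,0,0,0,0,0])

```text
clock: 11.78
tcp_pos: [0.5249, -0.2098, 0.1198]
tcp_rot: [0.765, -0.644, 0.003, -0.002]
contact_force: [-1.4, 1.1, 3.4]
gripper_width: 0.118
```

```bash
python3 -c "
from h import *
rep([.5235,-.2106,.1155],-79)"
```

```text
t 11.7833 p [ 0.5249 -0.2098  0.1198] yaw -80.1 tilt [ 0.007 -0.   ] F [-1.4  1.1  3.4] T [ 0.15  0.43 -0.09] w 0.118 q6 2.58
shift tool [0.0005 0.0015 0.0043] turn [-0.007 -0.001 -0.02 ]
```

>>> play_rows(plan=[0,0,-0.001,0,0,0,0,0,0,0,0,0])

```text
clock: 11.95
tcp_pos: [0.5249, -0.2098, 0.1198]
tcp_rot: [0.765, -0.643, 0.003, -0.002]
contact_force: [-1.0, -0.1, 3.5]
gripper_width: 0.118
```

```bash
python3 -c "
from h import *
rep([.5235,-.2106,.1155],-79)"
```

```text
t 11.95 p [ 0.5249 -0.2098  0.1198] yaw -80.1 tilt [0.007 0.   ] F [-1.  -0.1  3.5] T [ 0.11  0.34 -0.04] w 0.118 q6 2.58
shift tool [0.0006 0.0015 0.0043] turn [-0.007 -0.001 -0.019]
```

>>> play_rows(plan=[0,0,0,0,0,0,0,0,0,0,0,0,0,0,0,0,0,0], fingers=0.4)

```text
clock: 12.2
tcp_pos: [0.5258, -0.2101, 0.1201]
tcp_rot: [0.766, -0.643, 0.003, -0.002]
contact_force: [-0.1, 0.6, 0.8]
gripper_width: 0.4
```

>>> play_rows(plan=[0,0,-0.02,0,0,0,0,0,-0.02,0,0,0,0,0,-0.02,0,0,0,0,0,-0.03,0,0,0,0,0,0,0,0,0])

```text
clock: 12.62
tcp_pos: [0.5247, -0.2099, 0.2127]
tcp_rot: [0.766, -0.643, 0.002, -0.002]
contact_force: [0.4, -0.6, 0.3]
gripper_width: 0.401
```

```bash
python3 -c "
from h import *
rep()
c=cam('side','s5.png');t=cam('top','t5.png')
a=cv2.resize(c['pixels'][145:255,265:375,::-1],None,fx=5,fy=5,interpolation=2)
cv2.imwrite('pics/c5.png',a)"
```

```text
t 12.6167 p [ 0.5247 -0.2099  0.2127] yaw -80.1 tilt [0.006 0.   ] F [ 0.4 -0.6  0.3] T [-0.04 -0.09  0.05] w 0.401 q6 2.58
```

View pics/c5.png

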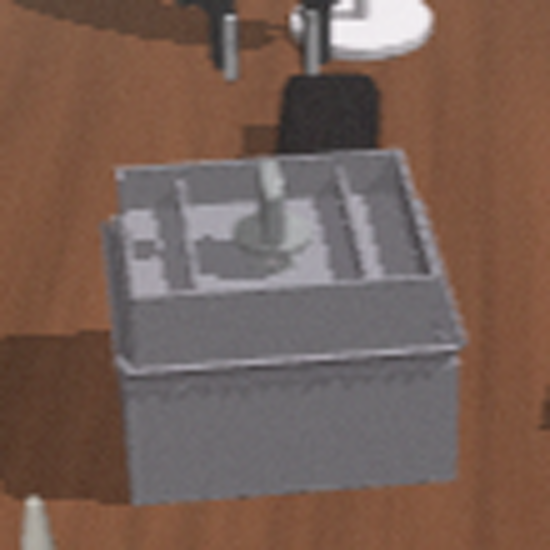

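```bash
python3 - <<'E'
from m import *
s=load('s5')
G=lambda X:((proj(s,X)-[265,145])*5).round(0)
cx,cy=.5237,-.2103
u=np.array([np.cos(np.radians(-79)),np.sin(np.radians(-79))])
for pr in(0,.0065,.0085,.0128):
    z=.075-pr
    print(pr,'wing top far/near',G([cx+.02*u[0],cy+.02*u[1],z+.086]),G([cx-.02*u[0],cy-.02*u[1],z+.086]),'disc near lower/ left/right',G([cx,cy+.022,z+.049]),G([cx+.022,cy,z+.0515]),G([cx-.022,cy,z+.0515]))
print('tray rim near corners',[G([cx+np.cos(.18)*a-np.sin(.18)*.07,cy+np.sin(.18)*a+np.cos(.18)*.07,.125]) for a in(.08,-.08)])
E
```

```text
0 wing top far/near [268. 146.] [277. 182.] disc near lower/ left/right [270. 245.] [232. 219.] [314. 221.]
0.0065 wing top far/near [268. 156.] [277. 193.] disc near lower/ left/right [271. 255.] [233. 230.] [314. 231.]
0.0085 wing top far/near [268. 160.] [277. 196.] disc near lower/ left/right [271. 259.] [233. 233.] [314. 235.]
0.0128 wing top far/near [268. 167.] [277. 203.] disc near lower/ left/right [271. 266.] [233. 240.] [314. 242.]
tray rim near corners [array([133., 301.]), array([441., 279.])]
```

```bash
python3 -c "
from h import *
t0=dict(np.load('pics/s0.npz'))['pixels'].astype(int);t5=cam('side')['pixels'].astype(int)
d=np.abs(t0-t5).max(2)
for n,(x,y) in dict(peg=(342,277),cone=(273,265),carton=(228,271),rollon=(212,313),horn=(237,231),tin=(291,438)).items(): print(n,(d[y-12:y+12,x-12:x+12]>60).sum())
rep(); print(bot.finish_job())"
```

```text
peg 5
cone 53
carton 135
rollon 0
horn 0
tin 0
t 12.7667 p [ 0.5218 -0.2087  0.2072] yaw -80.1 tilt [-0.001  0.003] F [ 0.3 -0.3 -0.5] T [ 0.04  0.03 -0.02] w 0.398 q6 2.58
the job is handed in; nothing more can be done
None
```

The tray is back on the lower tier, and the stud is pressed, turned a quarter turn clockwise and caught. I handed the job in at about 12.8 s with the gripper open and clear above it. No verdict was reported.

- **Seating:** I lifted the tray by its wing and lowered it into the rim. It touched the rim once at about 2 N, which a 2 mm shift cleared. The weight came off at tool height 0.129 m, about where the deck should be (0.1296 m).
- **Pressing and turning:** The push followed the spring until the pad, about 12.8 mm down, where the upward push on the tool peaked at 9.6 N. I eased off to about 6 N and turned the stud to roughly 90° from the tray's long axis.
- **Last checks:** On release the tool stopped rising about 8.5 mm down. The final side picture shows the wing across the tray, and its height also fits about 8.5 mm of press (at least 7 mm needed).

**Checks that disagreed or stayed unclear:**
- **Final pull:** a last 1 mm upward pull did not move the stud, but the force reading stayed near 3.5 N instead of falling. The catch is therefore judged from the height after letting go.
- **Bystanders:** comparing side pictures from before and after, roll-on, shoehorn and tin showed no change, and the peg almost none. The patches around the ring cone and carton did change. I put that down to the arm's moving shadow, without a separate check. The glasses case was not compared. No force spikes suggested touching any of them.

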